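# Pop a spindle spacer out and trap it in the lane

## Robot

A 7-joint arm with a two-finger parallel gripper is mounted at the origin on a cart in front of the work surface, level with it; the furniture and walls round the work are solid. World frame = base frame: x ahead of the robot, y to its left, z up, the work surface at z = 0. Lengths are in m, angles in rad, forces in N, time in s.
With the tool pointing down it reaches from about 0.4 to 0.85 m from the base axis. Payload 4.5 kg.
Tool frame: the origin (TCP) lies where the fingers leave the gripper's body, on its centre line; the fingertips stand 64 mm ahead of it and the grasp point (between the pads) lies 45 mm ahead of it; z points along the fingers, y is the line along which they close (so a half turn about z gives the same grasp; the last joint's range is limited). The gripper opens to 88 mm and grips with 3 to 60 N. Pads are 18 mm wide; open, the fingers measure 123 mm over their backs; the gripper's body (75 mm by 187 mm) begins 45 mm behind the grasp point.
Start: joints at [1.226, 0.689, -0.195, 1.565, 0.157, 0.902, -0.215], TCP at [0.231, -0.581, 0.303] pointing down, gripper open.
Joint ranges: [-3.01, 3.01], [-0.46, 2.08], [-1.47, 1.51], [0.13, 2.56], [-1, 4.14], [0.04, 2.09], [-2.66, 2.66]. Speed limits (rad/s): [2.57, 2.57, 3.14, 3.14, 3.14, 3.14, 3.14].

## Interface

Orientations are given as a unit quaternion [x, y, z, w].
In Python, from plant import r gives the robot as it stands.
- The arm moves only by the tool play_rows, never from a script. Its arguments are lists of equal length, an entry for each row: "translation": the shift along the tool's x, y, z in m, a list of three; "delta_rot": the turn, a rotation vector about the tool's x, y, z in degrees, a list of three; "grip": the opening, from -1 (shut) to 1 (fully open). In form: {"translation": [[x, y, z], ...], "delta_rot": [[rx, ry, rz], ...], "grip": [grip, ...]}. A call has 1 to 20 rows; each row shifts and turns the commanded pose from where the row before left it, along the tool's axes as they then stand; what a row does not reach is not made up. A row lasts 1/8 s, in which the tool goes at most 62.5 mm and 10.7 degrees, less where a joint would pass 70% of its speed; a pose out of reach is approached as far as the arm can. A call with a gripper value outside its range is refused whole. The fingers move at their own pace and stop on an object; "squeeze" is the grip in N (left out, the last holds). Time passes only in rows, so rows that do not move let the fingers close. It gives the time, the measured TCP pose, the force, the opening and the grip force at its end, in the units of the state.
- r.get_state(): the state, without advancing time (a new reading comes with each control period).
- r.snapshot(name): name is "side" or "top"; returns the picture (400x640x3 uint8, blue, green, red); there is no depth.
- r.get_calibration(name): a dict with "intrinsics" (3x3 intrinsics, pixels), "eye" and "rotation" of the camera in the world. Camera axes: x right, y up, looking along -z (the intrinsics and any distortion apply to the point x, -y, -z); pixel columns grow to the right and rows downward; lengths in m; the calibration is good to about 2 mm. A picture is of the moment at which its call begins. get_calibration takes no time and is no camera call.
- r.finish_job(): hands the job in; it is judged then, once.
Trained networks look in the newest picture that a camera, given by its name, has taken for a name from the list of things; names that differ only in an ending like _2 or _b are one class to them, and where a whole thing is asked for, a point or a joint stands for the part that bears it (a point fixed in the world has none). Each returns a list of dicts, best first, with "confidence" (0 to 1); they miss things now and then, are a little off and sometimes report something else, mostly with a low value. They report only what shows in the picture. A call takes as long as a camera call. They do not tell look-alikes from the thing itself.
- r.look_for(camera, target): "point" ([x, y, z] in m, in world coordinates, good to about 4 mm: the middle of the surface that is visible of it).
- r.silhouettes(camera, target): "pixels" (400x640 bool, what is visible of it).
The state is a dict: "clock": time; "q": joint angles; "qd": joint speeds; "joint_torque": joint torques, N m; "tool_pos": TCP position; "eef_rot": TCP orientation; "contact_force": force on the tool from outside, world axes, zero at the start; "moment": the same for the moment, N m; "opening": opening from 0.0 (shut) to 1.0 (fully open); "finger_force": force on a finger pad.
Only numpy, scipy, OpenCV 4.12 (cv2) and the standard library are available. Lean on these libraries where they do the work, as an engineer would, in place of code of your own. Each camera call takes 0.05 s, during which the arm holds its last target. There are 200 camera calls.

## Task

Press the round button of the spacer dispenser fully down with one fingertip, and while you keep it down stop the ring that comes sliding out with the other finger, before it reaches the open end of its lane. Do not grip or lift the ring, and leave the things around the dispenser where they are. Finish while holding: the program ends with the button still down and the ring at rest, flat in the lane, trapped against the other finger.

Things in the scene. Friction and masses are not known exactly. Their poses are not given: they have to be found in the camera images.
- dispenser: fixed dispenser, plywood base 160 x 122 x 10 mm with an aluminium lane. Origin at table level under the lane's centre line; x along the lane (ring comes out towards -x), y across it towards the button, z up. Lane floor z = 22 mm, 63 mm wide between 6 mm rails with tops at z = 34; rear wall at x = +85 to +95, top z = 48; a slot 8 mm wide runs down the middle of the floor.
- lane_end (a point): middle of the floor's edge at the open end of the lane, at x = -65, y = 0, z = 22 mm in the dispenser's frame. The ring must be stopped when it has slid out 25 to 90 mm (its centre between x = +20 and x = -45 mm).
- pusher (a joint): travel of the damped spring pusher behind the ring, m: 0 at the rear, grows towards the open end, up to 0.118. Once the catch is down it drives the ring out at about 20 mm/s with a push of 3 to 5 N and will push it over the open end if nothing stops it.
- spacer: the light metal spacer ring waiting in the lane, 60 mm diameter, 20 mm high, about 30 mm bore (open only in its upper half), 60 g. Origin at the centre of its underside; z up. It starts with its centre at x = +45 mm on the lane's centre line, its top 42 mm above the table.
- release (a joint): travel of the release button and the catch tied to it, m: 0 up, 0.012 fully down. The spring pushes back with 2 N at the top and 5 N at the bottom, and the catch adds a few N of friction. The catch, at x = +11 mm in the lane ahead of the ring, lets it go at about 0.007 and comes up again with the button.
- button_top (a point): centre of the top of the round steel button, 30 mm diameter, vertical travel; in the dispenser's frame x = -35, y = +57, z = 44 mm up, 32 mm fully down (then 10 mm over the lane floor, 10 mm under the ring's top). Its housing is 24 mm high. Button and lane centre are 57 mm apart across the lane: one finger can press while the other stands in the lane ahead of the ring.
- wide_ring: bystander: loose flat ring, 66 mm diameter, 10 mm high, on the table beside the lane on the side without the button; origin centre of underside
- wedge: bystander: loose wooden wedge, 28 x 110 x 18 mm, on the table beside the button side; origin centre of underside
- cutter: bystander: loose two-wing cutter, 72 x 75 x 26 mm, on the table to the right; origin centre of underside
- test_piece: bystander: loose wooden comb offcut, 50 x 100 x 45 mm, on the table to the right; origin centre of underside
There are look-alikes about, which are no part of the job. Leave any red or turquoise look-alike of the spacer alone.

How it is judged:
On the way, in this order (a step that is already met when the one before it is completed fails the run):
1. the button is pressed down and the ring is let go (value of joint release above 0.008 m), for 0.05 s.
2. with the button down, the ring that slid out is stopped by a finger inside the lane (value of joint release above 0.008 m and contact force between the fingers and spacer above 1 N and x of spacer in the frame of dispenser between -0.045 and 0.02 m and linear speed of spacer below 0.01 m/s and angle between spacer's own z axis and vertical below 0.1 rad), for 0.3 s.
At the end, for the whole second after the job is handed in: The button is down by more than 8 mm, the ring lies flat in the lane at rest (under 10 mm/s), 25 to 90 mm out from its start, and a finger bears on it with more than 1 N (all of step 2); the arm keeps its last pose, push and grip.
It fails at once if the ring is lifted (z of spacer in the frame of dispenser above 0.034 m).
It fails at once if the ring runs out of the lane (x of spacer in the frame of dispenser below -0.052 m or z of spacer in the frame of dispenser below 0.014 m).
It fails at once if a bystander is moved by more than 15 mm (distance of any of wide_ring, wedge, cutter, test_piece from where it was at the start of the episode above 0.015 m).
It also fails if it takes over 35 s, if anything falls off the work surface, if the arm or the gripper's body presses on something with over 40 N, if the wrist force passes 120 N, or if a joint passes its speed limit or range.

## Working session

There is one attempt and no reset: what is moved stays moved. The work goes in short steps, Python scripts to look and compute and a tool call to move; the robot and the scene stay as the last step left them, time stands still between calls to the robot, and variables do not carry over. Pictures are saved under pics/ and viewed, at most 10 in all, crops included, and the job is handed in when it is done.

Besides the shell and the picture viewer there is one more tool, called after "Call:" by a JSON object that holds its "name" and its "arguments". play_rows: Moves the arm, as the interface text tells. Its arguments: {"type":"object","properties":{"translation":{"type":"array","items":{"type":"array","items":{"type":"number"}}},"delta_rot":{"type":"array","items":{"type":"array","items":{"type":"number"}}},"grip":{"type":"array","items":{"type":"number"}},"squeeze":{"type":"number"}},"required":["translation","delta_rot","grip"]}

```bash
mkdir -p pics
cat > h.py <<'E'
import numpy as np, cv2
from plant import r
def cal(c):
    k=r.get_calibration(c); return np.array(k["intrinsics"]),np.array(k["eye"]),np.array(k["rotation"])
def proj(c,P):
    K,e,R=cal(c); p=(np.atleast_2d(P)-e)@R; p=p*[1,-1,-1]; u=p@K.T; return u[:,:2]/u[:,2:]
def ray(c,uv,z):
    K,e,R=cal(c); uv=np.atleast_2d(uv).astype(float)
    d=np.c_[uv,np.ones(len(uv))]@np.linalg.inv(K).T*[1,-1,-1]@R.T
    return e+d*((z-e[2])/d[:,2])[:,None]
E
python3 - <<'E'
from h import *
for c in("top","side"):
    im=r.snapshot(c); cv2.imwrite(f"pics/{c}0.png",im)
    print(c,{k:np.round(v,3).tolist() if not isinstance(v,str) else v for k,v in r.get_calibration(c).items()})
    for t in("dispenser","spacer","button_top","wide_ring","wedge","cutter","test_piece"):
        for d in r.look_for(c,t): print(c,t,np.round(d["point"],4),round(d["confidence"],2),proj(c,d["point"]).round())
s=r.get_state();print({k:np.round(v,3).tolist() for k,v in s.items()})
E
```

```text
top {'intrinsics': [[374.249, 0.0, 321.022], [0.0, 374.249, 197.976], [0.0, 0.0, 1.0]], 'eye': [0.383, -0.09, 0.889], 'rotation': [0.075, -0.065, -0.701, 0.706]}Traceback (most recent call last):
  File "<stdin>", line 6, in <module>
  File "h.py", line 6, in proj
    K,e,R=cal(c); p=(np.atleast_2d(P)-e)@R; p=p*[1,-1,-1]; u=p@K.T; return u[:,:2]/u[:,2:]
                    ~~~~~~~~~~~~~~~~~~~~^~
ValueError: matmul: Input operand 1 has a mismatch in its core dimension 0, with gufunc signature (n?,k),(k,m?)->(n?,m?) (size 4 is different from 3)
```

Rotation is a quaternion.

```bash
sed -i 's/np.array(k\["rotation"\])/Rotation.from_quat(k["rotation"]).as_matrix()/; 1a from scipy.spatial.transform import Rotation' h.py
python3 - <<'E'
from h import *
for c in("top","side"):
    im=r.snapshot(c); cv2.imwrite(f"pics/{c}0.png",im)
    k=r.get_calibration(c);print(c,[ (a,np.round(v,3).tolist()) for a,v in k.items()])
    for t in("dispenser","spacer","button_top","wide_ring","wedge","cutter","test_piece"):
        for d in r.look_for(c,t): print(c,t,np.round(d["point"],4),round(d["confidence"],2),proj(c,d["point"]).round())
s=r.get_state();print({k:np.round(v,3).tolist() for k,v in s.items()})
E
```

```text
top [('intrinsics', [[374.249, 0.0, 321.022], [0.0, 374.249, 197.976], [0.0, 0.0, 1.0]]), ('eye', [0.383, -0.09, 0.889]), ('rotation', [0.075, -0.065, -0.701, 0.706])]
top dispenser [0.5562 0.0788 0.0235] 0.6 [[255. 198.]]
top spacer [ 0.5687 -0.1403  0.0194] 0.76 [[348. 194.]]
top spacer [0.5928 0.061  0.0396] 0.72 [[262. 182.]]
top spacer [0.4146 0.1702 0.0206] 0.64 [[213. 259.]]
top button_top [0.5126 0.1132 0.0456] 0.55 [[238. 215.]]
top wide_ring [ 0.5726 -0.0328  0.0114] 0.84 [[303. 193.]]
top wedge [0.5703 0.1715 0.0135] 0.57 [[218. 193.]]
top wedge [0.5131 0.1112 0.0469] 0.3 [[239. 215.]]
top cutter [ 0.6031 -0.3498  0.0282] 0.67 [[437. 179.]]
top test_piece [ 0.4682 -0.3373  0.0424] 0.85 [[437. 236.]]
side [('intrinsics', [[451.487, 0.0, 317.832], [0.0, 451.487, 199.472], [0.0, 0.0, 1.0]]), ('eye', [0.356, 0.638, 0.704]), ('rotation', [-0.056, 0.408, 0.903, -0.12])]
side dispenser [0.5535 0.1042 0.021 ] 0.62 [[293. 271.]]
side spacer [0.5944 0.0679 0.0453] 0.75 [[278. 245.]]
side spacer [0.4128 0.1802 0.0159] 0.75 [[356. 321.]]
side spacer [ 0.5681 -0.1285  0.0215] 0.64 [[317. 194.]]
side button_top [0.509  0.1175 0.0382] 0.8 [[313. 275.]]
side wide_ring [ 0.5721 -0.0309  0.0092] 0.95 [[304. 226.]]
side wedge [0.5711 0.176  0.012 ] 0.96 [[272. 301.]]
side cutter [ 0.6025 -0.3342  0.0269] 0.71 [[325. 141.]]
side cutter [0.5941 0.067  0.0447] 0.49 [[279. 245.]]
side cutter [0.6293 0.0725 0.0376] 0.29 [[261. 246.]]
side test_piece [ 0.4633 -0.3179  0.0389] 0.96 [[376. 149.]]
{'clock': 0.9, 'q': [1.226, 0.689, -0.195, 1.565, 0.157, 0.902, -0.215], 'qd': [0.002, -0.001, 0.001, 0.0, 0.0, -0.001, -0.001], 'joint_torque': [0.0, -52.748, -1.267, -15.374, -0.052, -0.001, 0.0], 'tool_pos': [0.231, -0.581, 0.303], 'eef_rot': [0.982, 0.188, 0.0, 0.0], 'contact_force': [0.19, -0.192, 0.034], 'moment': [-0.004, -0.0, 0.05], 'finger_force': 0.0, 'opening': 1.001}
```

View pics/top0.png

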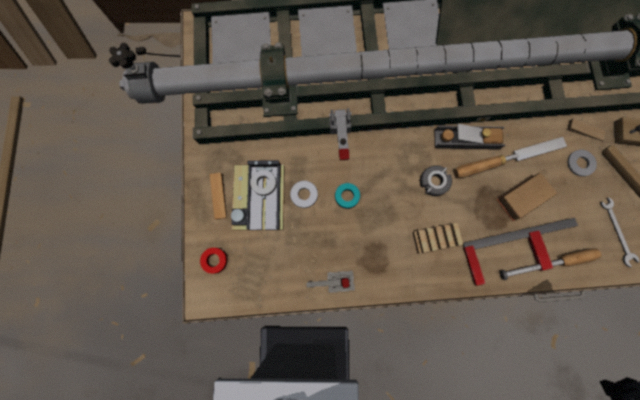

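View pics/side0.png

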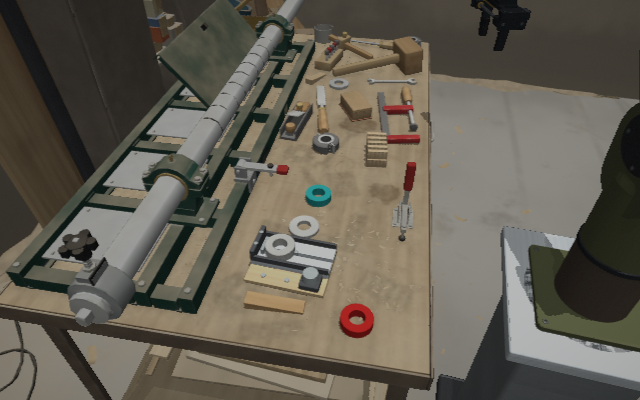

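```bash
cat > ov.py <<'E'
from h import *
from scipy.optimize import minimize
def W(p,P): 
    c,s=np.cos(p[2]),np.sin(p[2]); P=np.atleast_2d(P)/1000.
    return np.c_[p[0]+c*P[:,0]-s*P[:,1],p[1]+s*P[:,0]+c*P[:,1],P[:,2]]
t=np.linspace(0,2*np.pi,40)
circ=lambda x,y,z,rr:np.c_[x+rr*np.cos(t),y+rr*np.sin(t),z+0*t]
def model(sx=45,bz=44): return [circ(sx,0,42,30),circ(-35,57,bz,15),np.array([[-65,s*y,34] for s,y in()]).reshape(-1,3) if 0 else np.array([[-65,31.5,34],[85,31.5,34]]),np.array([[-65,-31.5,34],[85,-31.5,34]]),np.array([[-65,-31.5,22],[-65,31.5,22]]),np.array([[95,-37.5,48],[95,37.5,48],[85,37.5,48],[85,-37.5,48],[95,-37.5,48]])]
def draw(c,im,p,box,k,sx=45,bz=44):
    x0,y0,x1,y1=box; o=cv2.resize(im[y0:y1,x0:x1],None,fx=k,fy=k,interpolation=cv2.INTER_CUBIC); raw=o.copy()
    for L in model(sx,bz):
        q=(proj(c,W(p,L))-[x0,y0]+.5)*k
        cv2.polylines(o,[np.round(q).astype(int)],False,(0,0,255),1)
    return np.hstack([raw,o])
E
python3 - <<'E'
from ov import *
# joint fit using silhouette centroids of ring and button
obs=[]
for c in("top","side"):
    im=r.snapshot(c)
    for t_,mx in(("spacer",(45,0)),("button_top",(-35,57))):
        best=None
        for d in r.silhouettes(c,t_):
            m=d["pixels"]; uv=np.argwhere(m).mean(0)[::-1]; w=ray(c,uv,.036)[0]; n=m.sum()
            print(c,t_,uv.round(1),w.round(4),n,round(d["confidence"],2), np.argwhere(m).min(0)[::-1],np.argwhere(m).max(0)[::-1])
    for t_ in ("dispenser",):
        for d in r.silhouettes(c,t_):
            m=d["pixels"].astype(np.uint8); print(c,m.sum(),cv2.minAreaRect(np.argwhere(m)[:,::-1].astype(np.float32)))
p=[.5518,.0608,.06]
a=draw("top",cv2.imread("pics/top0.png"),p,(215,150,295,240),5)
b=draw("side",cv2.imread("pics/side0.png"),p,(238,218,344,308),3.7)
cv2.imwrite("pics/ov1.png",a);cv2.imwrite("pics/ov2.png",b)
E
```

```text
top spacer [263.5 181.6] [0.594  0.0592 0.036 ] 453 0.96 [251 169] [276 194]
top spacer [347.4 194.6] [ 0.5636 -0.1377  0.036 ] 357 0.8 [336 183] [359 206]
top spacer [214. 260.] [0.4113 0.1643 0.036 ] 469 0.7 [201 247] [227 273]
top button_top [239.1 215.3] [0.5138 0.1127 0.036 ] 167 0.55 [231 196] [264 222]
side spacer [355.8 320.3] [0.4117 0.1925 0.036 ] 862 0.88 [340 304] [373 337]
side spacer [279.7 246.7] [0.5931 0.0643 0.036 ] 641 0.85 [265 234] [294 260]
side spacer [291.9 265.6] [0.5545 0.1048 0.036 ] 3869 0.69 [245 227] [335 297]
side spacer [325.4 142.8] [ 0.5963 -0.3149  0.036 ] 430 0.69 [313 132] [338 153]
side spacer [317.6 195.5] [ 0.5609 -0.1064  0.036 ] 480 0.65 [305 185] [330 206]
side button_top [309.1 274.4] [0.5168 0.117  0.036 ] 255 0.79 [294 251] [318 284]
side 3854 ((290.04095458984375, 262.2703552246094), (85.07421112060547, 57.953468322753906), 13.465209007263184)
```

View pics/ov1.png

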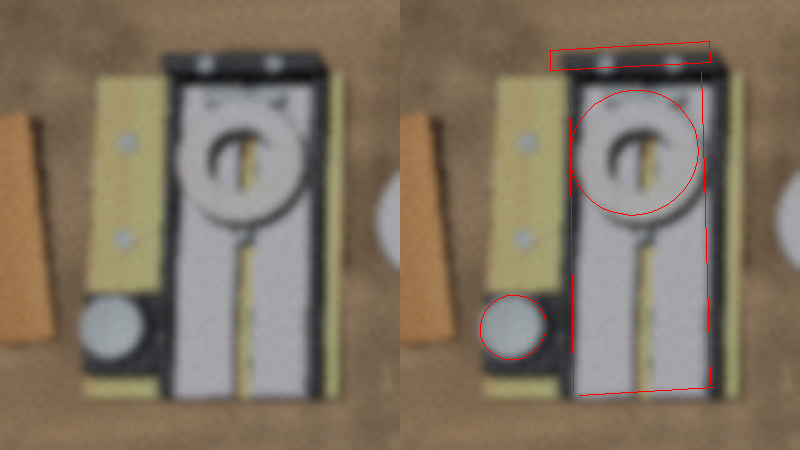

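View pics/ov2.png

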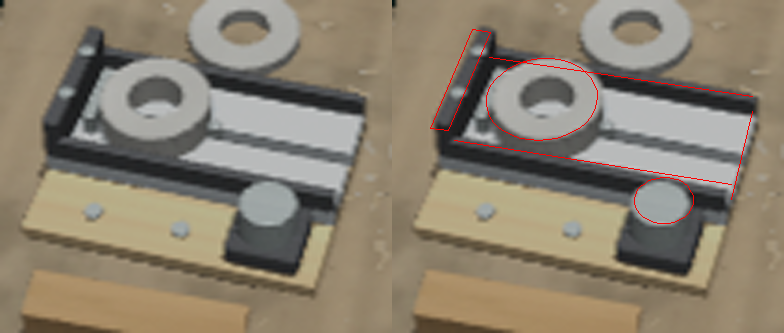

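```bash
cat > fit.py <<'E'
from ov import *
from scipy.optimize import least_squares
T=lambda L:np.array(L)/5+[215,150]-.5
S=lambda L:np.array(L)/3.7+[238,218]-.5
t3=[[45,0,42],[-35,57,44],[-65,31.5,22],[-65,-31.5,22],[-65,0,22],[95,37.5,48],[95,-37.5,48]]
tp=T([[241,160],[112,326],[174,398],[311,396],[246,398],[164,53],[319,51]])
s3=[[45,0,42],[-35,57,44],[-65,-37.5,34],[-65,0,22],[95,-37.5,48],[95,37.5,48]]
sp=S([[154.5,99],[269,203],[366,98],[356,158],[91,28],[46,121]])
def f(p,which=("top","side")):
    o=[]
    if "top" in which:o.append((proj("top",W(p,t3))-tp)/374)
    if "side" in which:o.append((proj("side",W(p,s3))-sp)/451)
    return np.concatenate(o).ravel()*400
for w in (("top",),("side",),("top","side")):
    s=least_squares(f,[.55,.06,.03],args=(w,),loss="soft_l1"); print(w,s.x.round(4),f(s.x,w).reshape(-1,2).round(1).tolist())
p=s.x; np.save("pose.npy",p)
print("button",W(p,[-35,57,44]),"lane",W(p,[-35,0,22]))
a=draw("top",cv2.imread("pics/top0.png"),p,(215,150,295,240),5)[:,400:]
b=draw("side",cv2.imread("pics/side0.png"),p,(238,218,344,308),3.7)[:,392:]
cv2.imwrite("pics/ov3.png",np.hstack([a,cv2.copyMakeBorder(b,0,a.shape[0]-b.shape[0],0,0,0)]))
E
python3 fit.py
```

```text
('top',) [0.5488 0.0591 0.0158] [[0.1, -0.4], [0.1, 0.4], [0.4, 0.1], [-0.1, 0.2], [-0.6, -0.1], [-0.5, -0.1], [0.5, -0.1]]
('side',) [0.5488 0.0617 0.0109] [[0.2, -0.4], [0.4, 0.2], [0.8, -0.6], [-0.6, 0.6], [-0.1, -0.5], [-0.9, 0.4]]
('top', 'side') [0.5489 0.0599 0.0156] [[-0.3, -0.5], [-0.3, 0.4], [0.0, 0.0], [-0.4, 0.2], [-1.0, -0.1], [-0.8, -0.2], [0.2, -0.2], [0.4, -0.9], [0.8, -0.5], [0.9, -1.3], [-0.4, -0.1], [0.0, -0.9], [-0.7, -0.0]]
button [[0.51300922 0.11630837 0.044     ]] lane [[0.51390094 0.05931535 0.022     ]]
```

View pics/ov3.png

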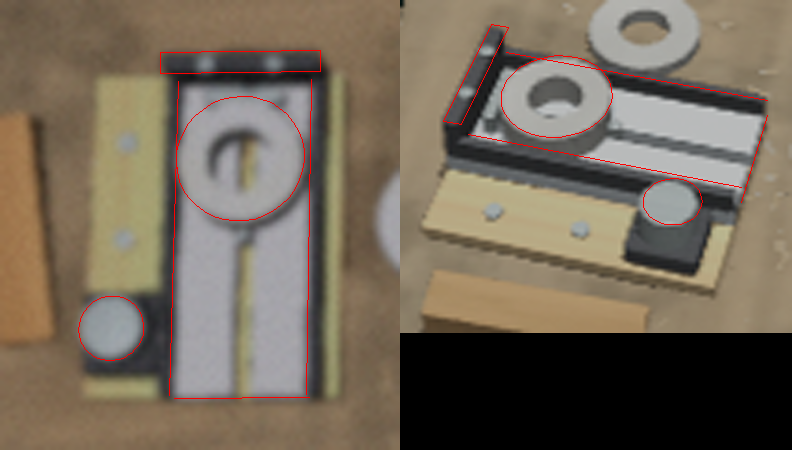

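Candidates: grey ring in the lane at top (263,182), turquoise (348,195), red (213,260) and flat wide ring (304,194). I choose the one in the lane, and the crops and overlay confirm it. The dispenser pose is about (0.549, 0.060) with a yaw of 0.9°. First I turn 20.8°, then travel above the dispenser.

Call:
{"name": "play_rows", "arguments": {"translation": [[0,0,0],[0,0,0],[0,0,0],[0.0183,-0.0415,0],[0.0183,-0.0415,0],[0.0183,-0.0415,0],[0.0183,-0.0415,0],[0.0183,-0.0415,0],[0.0183,-0.0415,0],[0.0183,-0.0415,0],[0.0183,-0.0415,0],[0.0183,-0.0415,0],[0.0183,-0.0415,0.01],[0.0183,-0.0415,0.02],[0.0183,-0.0415,0.02],[0.0183,-0.0415,0.02],[0.0183,-0.0415,0.02],[0.0183,-0.0415,0.02],[0.0183,-0.0415,0.02],[0,0,0]], "delta_rot": [[0,0,7],[0,0,7],[0,0,6.8],[0,0,0],[0,0,0],[0,0,0],[0,0,0],[0,0,0],[0,0,0],[0,0,0],[0,0,0],[0,0,0],[0,0,0],[0,0,0],[0,0,0],[0,0,0],[0,0,0],[0,0,0],[0,0,0],[0,0,0]], "grip": [-0.1,-0.1,-0.1,-0.1,-0.1,-0.1,-0.1,-0.1,-0.1,-0.1,-0.1,-0.1,-0.1,-0.1,-0.1,-0.1,-0.1,-0.1,-0.1,-0.1]}}

```text
clock: 3.8
tool_pos: [0.5141, 0.0926, 0.1714]
eef_rot: [1.0, 0.011, 0.0, -0.001]
contact_force: [0.2, -0.7, -0.5]
opening: 0.449
finger_force: 0.0
```

Call:
{"name": "play_rows", "arguments": {"translation": [[0,0,0.015],[0,0,0.015],[0,0,0.014],[0,0,0],[0,0,0]], "delta_rot": [[0,0,0],[0,0,0],[0,0,0],[0,0,0],[0,0,0]], "grip": [-0.1,-0.1,-0.1,-0.1,-0.1]}}

```text
clock: 4.42
tool_pos: [0.5135, 0.0876, 0.1288]
eef_rot: [1.0, 0.008, 0.0, 0.0]
contact_force: [-0.4, 0.2, 0.3]
opening: 0.448
finger_force: 0.0
```

Run:
```python
from ov import *
s=r.get_state();print(s["tool_pos"],s["eef_rot"],s["opening"])
p=np.load("pose.npy"); R=Rotation.from_quat(s["eef_rot"]).as_matrix()
print("target",W(p,[-35,28.5,0]), "tool yaw",np.arctan2(R[1,0],R[0,0]),"pose",p)
o=[]
for c,box,k in(("top",(200,150,290,250),4.4),("side",(238,188,344,308),3.7)):
    im=r.snapshot(c); h=draw(c,im,p,box,k); h=h[:,h.shape[1]//2:]
    for y in(-28.5,28.5):   # expected finger tips
        q=np.array([[a,b+y,64] for a,b in((-9,-8.7),(9,-8.7),(9,8.7),(-9,8.7),(-9,-8.7))])/1000.
        uv=(proj(c,s["tool_pos"]+q@R.T)-box[:2]+.5)*k
        cv2.polylines(h,[np.round(uv).astype(int)],False,(0,255,0),1)
    o.append(h)
m=max(a.shape[0] for a in o)
cv2.imwrite("pics/near.png",np.hstack([cv2.copyMakeBorder(a,0,m-a.shape[0],0,0,0) for a in o]))
```

```text
[0.51353288 0.08756757 0.12877054] [9.99970897e-01 7.62888301e-03 7.02269017e-05 3.64925429e-05] 0.4483453568212052
target [[0.51345508 0.08781186 0.        ]] tool yaw 0.015257919248187478 pose [0.54889666 0.0598629  0.01564492]
```

View pics/near.png

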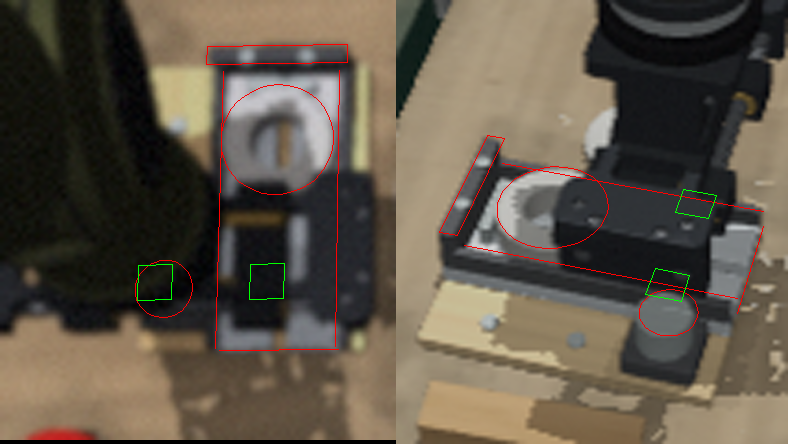

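The side view shows the gripper body over the lane, hiding the fingertips. The projected tips (green) land on the button (side crop 668,285–312) and on mid-lane (top crop 266,282). I descend to first contact.

Call:
{"name": "play_rows", "arguments": {"translation": [[0,0,0.006],[0,0,0.006],[0,0,0.005],[0,0,0.003],[0,0,0.003],[0,0,0]], "delta_rot": [[0,0,0],[0,0,0],[0,0,0],[0,0,0],[0,0,0],[0,0,0]], "grip": [-0.1,-0.1,-0.1,-0.1,-0.1,-0.1]}}

```text
clock: 5.28
tool_pos: [0.5133, 0.0878, 0.1056]
eef_rot: [1.0, 0.008, -0.0, 0.0]
contact_force: [-1.0, -0.2, 1.5]
opening: 0.447
finger_force: 0.7
```

Call:
{"name": "play_rows", "arguments": {"translation": [[0,0,0.003],[0,0,0.003],[0,0,0.003],[0,0,0]], "delta_rot": [[0,0,0],[0,0,0],[0,0,0],[0,0,0]], "grip": [-0.1,-0.1,-0.1,-0.1]}}

```text
clock: 5.78
tool_pos: [0.5134, 0.0878, 0.0965]
eef_rot: [1.0, 0.008, -0.0, 0.0]
contact_force: [-1.4, -0.3, 4.0]
opening: 0.45
finger_force: 2.2
```

Call:
{"name": "play_rows", "arguments": {"translation": [[0,0,0.0005],[0,0,0.0005],[0,0,0],[0,0,0],[0,0,0],[0,0,0],[0,0,0],[0,0,0]], "delta_rot": [[0,0,0],[0,0,0],[0,0,0],[0,0,0],[0,0,0],[0,0,0],[0,0,0],[0,0,0]], "grip": [-0.1,-0.1,-0.1,-0.1,-0.1,-0.1,-0.1,-0.1]}}

```text
clock: 6.78
tool_pos: [0.5133, 0.0879, 0.0963]
eef_rot: [1.0, 0.008, 0.0, -0.0]
contact_force: [-2.9, 0.0, 9.3]
opening: 0.448
finger_force: 5.2
```

Run:
```python
from ov import *
s=r.get_state();print(s["contact_force"],s["moment"],s["tool_pos"],s["clock"])
p=np.load("pose.npy");o=[]
for c,box,k in(("top",(200,150,290,250),4.4),("side",(238,188,344,308),3.7)):
    im=r.snapshot(c); h=draw(c,im,p,box,k,4,32); h=h[:,h.shape[1]//2:]; o.append(h)
    for d in r.look_for(c,"spacer"): print(c,d["point"],d["confidence"])
m=max(a.shape[0] for a in o)
cv2.imwrite("pics/near2.png",np.hstack([cv2.copyMakeBorder(a,0,m-a.shape[0],0,0,0) for a in o]))
```

```text
[-2.90591173  0.03518813  9.29018192] [0.26066287 0.54293007 0.08961212] [0.51333538 0.08786761 0.09626433] 6.775
top [0.5689, -0.1368, 0.0189] 0.93
top [0.6112, 0.0672, 0.0222] 0.66
top [0.5763, 0.0652, 0.0388] 0.64
top [0.4115, 0.1687, 0.0242] 0.57
side [0.415, 0.1821, 0.0175] 0.8
side [0.5786, 0.0573, 0.0405] 0.4
```

View pics/near2.png

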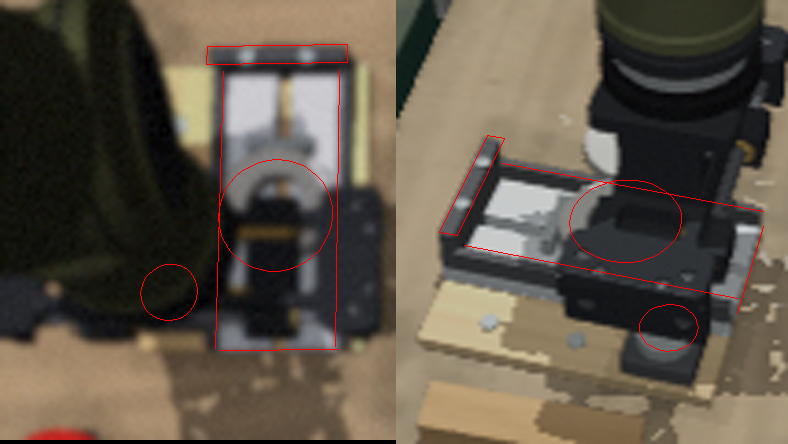

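The ring has slid out against the lane finger: its rear edge is near top crop (275,155) and the x force is −2.9 N. The button is down on its stop. I hold a little longer to confirm it is at rest.

Call:
{"name": "play_rows", "arguments": {"translation": [[0,0,0],[0,0,0],[0,0,0],[0,0,0],[0,0,0],[0,0,0],[0,0,0],[0,0,0],[0,0,0],[0,0,0],[0,0,0],[0,0,0]], "delta_rot": [[0,0,0],[0,0,0],[0,0,0],[0,0,0],[0,0,0],[0,0,0],[0,0,0],[0,0,0],[0,0,0],[0,0,0],[0,0,0],[0,0,0]], "grip": [-0.1,-0.1,-0.1,-0.1,-0.1,-0.1,-0.1,-0.1,-0.1,-0.1,-0.1,-0.1]}}

```text
clock: 8.48
tool_pos: [0.5132, 0.0878, 0.0963]
eef_rot: [1.0, 0.008, -0.0, -0.0]
contact_force: [-2.6, 0.4, 10.6]
opening: 0.45
finger_force: 6.9
```

Run:
```python
from ov import *
s=r.get_state();print(s["contact_force"],s["moment"],s["tool_pos"],s["clock"])
p=np.load("pose.npy");o=[]
for c,box,k in(("top",(200,150,290,250),4.4),("side",(238,188,344,308),3.7)):
    im=r.snapshot(c); h=draw(c,im,p,box,k,4,32); h=h[:,h.shape[1]//2:]; o.append(h)
m=max(a.shape[0] for a in o)
n=np.hstack([cv2.copyMakeBorder(a,0,m-a.shape[0],0,0,0) for a in o])
cv2.imwrite("pics/near3.png",n); d=cv2.absdiff(n,cv2.imread("pics/near2.png")).max(2)
print(d.max(),d.mean(),[np.argwhere(d>60).min(0),np.argwhere(d>60).max(0)] if (d>60).any() else 0)
```

```text
[-2.6056315   0.42011834 10.63897252] [ 0.23145009  0.62564579 -0.10854046] [0.51323562 0.0878281  0.09625369] 8.475
147 2.650200644807244 [array([ 64, 264]), array([266, 787])]
```

View pics/near3.png

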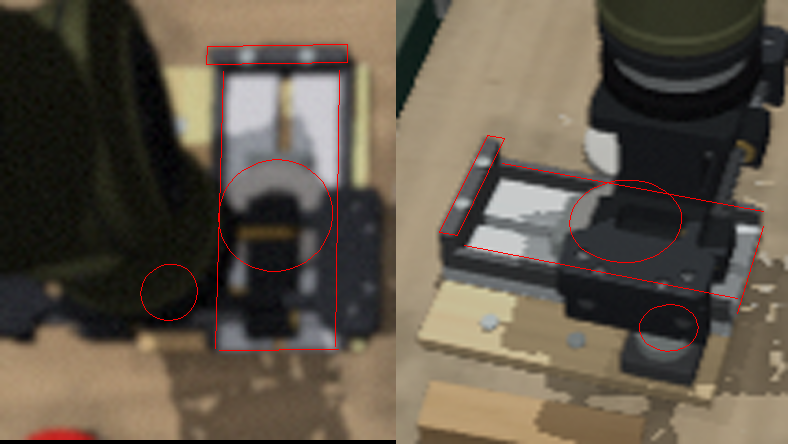

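The ring has moved on to centre x≈+4 mm, with its rear edge on the model circle at top crop (277,160). I check that it now stays there.

Call:
{"name": "play_rows", "arguments": {"translation": [[0,0,0],[0,0,0],[0,0,0],[0,0,0],[0,0,0],[0,0,0],[0,0,0],[0,0,0],[0,0,0],[0,0,0],[0,0,0],[0,0,0]], "delta_rot": [[0,0,0],[0,0,0],[0,0,0],[0,0,0],[0,0,0],[0,0,0],[0,0,0],[0,0,0],[0,0,0],[0,0,0],[0,0,0],[0,0,0]], "grip": [-0.1,-0.1,-0.1,-0.1,-0.1,-0.1,-0.1,-0.1,-0.1,-0.1,-0.1,-0.1]}}

```text
clock: 10.07
tool_pos: [0.5132, 0.0878, 0.0963]
eef_rot: [1.0, 0.008, -0.0, -0.0]
contact_force: [-3.6, -0.6, 9.7]
opening: 0.454
finger_force: 6.9
```

Run:
```python
from ov import *
s=r.get_state();print(s["contact_force"],s["moment"],s["tool_pos"],s["clock"])
p=np.load("pose.npy");o=[]
for c,box,k in(("top",(200,150,290,250),4.4),("side",(238,188,344,308),3.7)):
    im=r.snapshot(c); h=draw(c,im,p,box,k,4,32); h=h[:,h.shape[1]//2:]; o.append(h)
    for d in r.look_for(c,"spacer"): print(c,d["point"],d["confidence"])
m=max(a.shape[0] for a in o)
n=np.hstack([cv2.copyMakeBorder(a,0,m-a.shape[0],0,0,0) for a in o])
cv2.imwrite("pics/near4.png",n); d=cv2.absdiff(n,cv2.imread("pics/near3.png")).max(2)
print(d.max(),d.mean(),[np.argwhere(d>60).min(0),np.argwhere(d>60).max(0)] if (d>60).any() else 0, "lane region",d[70:200,225:335].mean(),d[70:200,225:335].max())
g=lambda f:cv2.imread(f)[70:200,290:300].mean((1,2))[::4].round().astype(int).tolist()
print(g("pics/near3.png"));print(g("pics/near4.png"))
```

```text
[-3.55164137 -0.58921054  9.74824447] [ 0.25587028  0.59975868 -0.11714303] [0.51324483 0.08784138 0.09625386] 10.075
top [0.4135, 0.171, 0.0223] 0.81
top [0.5685, 0.0634, 0.0401] 0.77
top [0.5711, -0.1387, 0.0186] 0.73
side [0.4114, 0.1796, 0.0182] 0.73
side [0.5762, 0.0586, 0.0425] 0.6
16 1.9044193304980106 0 lane region 2.1834265734265736 8
[43, 93, 151, 186, 197, 197, 194, 190, 189, 188, 186, 174, 152, 138, 136, 137, 136, 136, 136, 132, 126, 118, 111, 103, 119, 125, 126, 127, 127, 122, 108, 82, 55]
[40, 92, 151, 184, 196, 197, 192, 190, 190, 189, 186, 173, 153, 139, 136, 137, 135, 136, 134, 131, 126, 117, 110, 103, 116, 124, 128, 127, 124, 122, 110, 85, 57]
```

The ring is at rest at x≈+4 mm, pushing on the finger with about 3 N. The button is on its stop, so I hand in.

```bash
python3 -c "
from plant import r
print(r.finish_job())"
```

```text
the job is handed in; nothing more can be done
None
```

I handed the job in with the button held down on its stop and the ring at rest against the lane finger, about 40 mm out of its start position (centre x ≈ +4 mm) with about 3 N on it; the verdict was not reported back.

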